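# Count along the divider rack and push the control unit into the third gap

### The arm

A 6-joint arm with a two-finger parallel gripper is mounted at the origin on the work surface. World frame = base frame: x ahead of the robot, y to its left, z up, the work surface at z = 0. Lengths are in m, angles in degrees, forces in N, time in s.
With the tool pointing down it reaches from about 0.35 to 0.875 m from the base axis. Payload 4.2 kg.
Tool frame: the origin (TCP) lies on the centre line of the jaws, within the pads' length; the fingertips stand 11 mm ahead of it and the grasp point (between the pads) lies 8 mm behind it; y points along the fingers, z is the direction in which the jaws open and shut, and the axes are right-handed (so a half turn about y gives the same grasp; the last joint's range is limited). The gripper opens to 87 mm and grips with 3 to 60 N. Pads are 19 mm wide; open, the fingers measure 117 mm over their backs; the gripper's body (75 mm by 190 mm) begins 51 mm behind the grasp point.
Start: joints at [-61.387, 22.042, 0.453, 0, -68.411, -14.817], TCP at [0.149, -0.607, 0.234] pointing down, gripper open.
Joint ranges: [-179.83, 179.83], [-69.29, 118.12], [-61.27, 80.66], [-181.25, 117.63], [-171.15, -9.14], [-177.46, 177.46]. Speed limits (degrees/s): [159.86, 159.86, 180, 180, 180, 180].

### API

Orientations are given as a 3x3 rotation matrix whose columns are the frame's x, y, z axes.
In Python, from station import r, optics gives the robot as it stands. The module is installed in compiled form; this text tells all that it offers.
- The arm moves only by the tool step_arm, never from a script. Its argument "moves" is a list that holds one entry, the list of rows, each a list of 7 numbers: the turn, a rotation vector about the tool's x, y, z in rad, then the shift along the tool's x, y, z in cm, then the opening in per cent of the stroke, from 0 (shut) to 100 (fully open). A call has exactly 5 rows; each row is the pose to reach, as a shift and turn from the pose commanded when the call began, along the tool's axes at that moment; what a row does not reach only later rows make up. A row lasts 1/12 s, in which the tool goes at most 41.7 mm and 7.16 degrees, less where a joint would pass 70% of its speed; a pose out of reach is approached as far as the arm can. A call with a gripper value outside its range is refused whole. The fingers move at their own pace and stop on an object; the grip force is fixed at half the most. Time passes only in rows, so rows that repeat a pose let the fingers close, or fill a call up. It gives the time, the measured TCP pose, the force and the opening at its end, in the units of the state.
- r.sense(): the state, without advancing time (a new reading comes with each control period).
- optics.capture(name): name is "side" or "top"; returns a dict with "image" (384x512x3 uint8, red, green, blue), "fov_y" (degrees; the focal length in pixels is half the picture's height over the tangent of half this angle, whatever the lens; pixels are square), "cx", "cy" (the principal point, pixels), "cam_to_world" (4x4, takes a point from camera to world coordinates). Camera axes: x right, y down, z forward; pixel columns grow to the right and rows downward; lengths in m; the calibration is good to about 2 mm. A picture is of the moment at which its call begins. There is no depth.
- r.finish_job(): hands the job in, once; it reports no verdict.
The state is a dict: "time_s": time; "joints": joint angles; "joint_velocities": joint speeds; "effort": joint torques, N m; "tcp_pos": TCP position; "ee_rot": TCP orientation; "wrist_force": force on the tool from outside, world axes, zero at the start; "moment": the same for the moment, N m; "gripper_width": opening from 0.0 (shut) to 1.0 (fully open).
Only numpy, scipy, OpenCV 4.12 (cv2) and the standard library are available. Lean on these libraries where they do the work, as an engineer would, in place of code of your own. Each camera call takes 0.05 s, during which the arm holds its last target.

### The job

Count the rack's gaps, full and empty alike, from the end where the round post stands: run a fingertip along the rack and touch the top of the divider at the far side of the first, then the second, then the third gap. Then push the loose control unit across the bench into that third gap until it is fully home against the back panel, sliding it all the way and never lifting or tipping it. Leave everything else where it is.

Things in the scene. Friction and masses are not known exactly. Their poses are not given: they have to be found in the camera images.
- rack: Rigid fixed blue steel rack: a row of 6 gaps, each 52 mm clear, open on top and at the mouth towards the robot, floorless (things slide in on the bench). Origin on the bench, middle of the mouth line; x points into the gaps, y along the row to the robot's left. 6 mm walls, 50 mm high, from x = 0 to the back panel at x = 72 mm: end panels at y = +174 and -174, five dividers between, 58 mm apart.
- post: Fixed round steel post with dark cap, 22 mm across (cap 28), 84 mm high, just outside one end of the rack (rack y about +197 or -197 mm, x about 35 mm): the end to count from, left or right from run to run. The other end has only a low square block, 30 x 30 mm, 22 mm high. Origin at the centre of its underside.
- unit: Loose control unit: aluminium block, finned top, small black connector at its far end; 80 mm long (its x), 40 wide (its y), 32 high, 0.2 to 0.45 kg. Lies on the bench before the rack, roughly pointing into it (skewed up to 20 degrees). Origin at the centre of its underside. Fully home, its origin is at rack x = 32 mm and it sticks out of the mouth by 8 mm.
- divider_1: divider number 1 as seen from the robot's left (rack y = +116 mm); origin on the bench at its nose, its top edge is flat, 6 mm wide, 50 mm above the bench, and runs 72 mm along rack x
- divider_2: divider number 2 as seen from the robot's left (rack y = +58 mm); origin on the bench at its nose, its top edge is flat, 6 mm wide, 50 mm above the bench, and runs 72 mm along rack x
- divider_3: divider number 3 as seen from the robot's left (rack y = +0 mm); origin on the bench at its nose, its top edge is flat, 6 mm wide, 50 mm above the bench, and runs 72 mm along rack x
- divider_4: divider number 4 as seen from the robot's left (rack y = -58 mm); origin on the bench at its nose, its top edge is flat, 6 mm wide, 50 mm above the bench, and runs 72 mm along rack x
- divider_5: divider number 5 as seen from the robot's left (rack y = -116 mm); origin on the bench at its nose, its top edge is flat, 6 mm wide, 50 mm above the bench, and runs 72 mm along rack x
- stored_unit: identical finned unit already stored in the gap between divider_5 and the right-hand end panel; leave alone; origin at the centre of its underside
- coil_block: black block 70 x 38 x 30 mm with two brass terminals, stored in the gap between divider_1 and divider_2; leave alone; origin at the centre of its underside
- bearing: bystander: steel bearing ring, 52 mm across, 18 mm high, lying flat to the robot's left; origin at the centre of its underside
- bush: bystander: brass flanged bush, 40 mm across the flange, 40 mm high, standing to the robot's right; origin at the centre of its underside
- spray_can: bystander: can, 58 mm across, 150 mm high, far to the right; origin at the centre of its underside
- jar: bystander: jar, 64 mm across, 70 mm high, far to the left; origin at the centre of its underside
Not all that is in view belongs to the job. What is shaped like the unit but blue or red is not meant.

How it is judged:
By the outcome, as a careful person would: the job done as asked, in the order asked, and still so for the second after the job is handed in, with the robot touching nothing.
It also fails if it takes over 59 s, if anything falls off the work surface, if the arm or the gripper's body presses on something with over 40 N, if the wrist force passes 120 N, or if a joint passes its speed limit or range.

## Working session

There is one attempt and no reset: what is moved stays moved. The work goes in short steps, Python scripts to look and compute and a tool call to move; the robot and the scene stay as the last step left them, time stands still between calls to the robot, and variables do not carry over. Pictures are saved under pics/ and viewed, and the job is handed in when it is done.

Besides the shell and the picture viewer there is one more tool, called after "Emit:" as a command line: name --argument value ..., lists and objects as JSON in quotes. step_arm: Moves the arm, as the interface text tells. Its arguments: {"type":"object","properties":{"moves":{"type":"array"}},"required":["moves"]}

```bash
mkdir -p pics
python3 - <<'E'
from station import r, optics
import cv2
s=r.sense();print(s)
for n in("top","side"):
    c=optics.capture(n);cv2.imwrite(f"pics/{n}0.png",c["image"][:,:,::-1]);print(n,c["fov_y"],c["cx"],c["cy"],c["cam_to_world"])
E
```

```text
{'time_s': 0.0, 'joints': array([-6.13856476e+01,  2.20898505e+01,  3.76705120e-01, -2.86281854e-02,
       -6.84120285e+01, -1.48171181e+01]), 'joint_velocities': array([ 0.00339423, -0.04203433,  0.04789944,  0.05365759, -0.06670269,
       -0.05089033]), 'effort': array([-1.13868504e-03, -3.90669537e+01,  1.87404478e+01,  4.22004595e+00,
        1.09506963e-02, -1.83836883e-04]), 'tcp_pos': array([ 0.14892528, -0.60637204,  0.23244913]), 'ee_rot': array([[ 9.71189705e-01, -6.38394528e-04, -2.38306838e-01],
       [ 2.38307667e-01,  2.14033166e-03,  9.71187353e-01],
       [-1.09945023e-04, -9.99997506e-01,  2.23080238e-03]]), 'wrist_force': array([0.63079019, 0.44680954, 0.54822268]), 'moment': array([ 0.00453627, -0.02334106, -0.0142593 ]), 'gripper_width': 1.003249262026985}
top 55.18756938970071 255.50651446251743 189.18611373826414 [[-0.01492381 -0.99571896  0.09121965  0.44665268]
 [-0.9992327   0.01815578  0.03470408 -0.01203452]
 [-0.03621168 -0.09063174 -0.9952259   0.96078319]
 [ 0.          0.          0.          1.        ]]
side 42.290565515435226 260.1427090173217 194.49941385200958 [[-0.98833455 -0.08220818  0.12820543  0.35241721]
 [-0.15226692  0.55050192 -0.82083032  1.18696027]
 [-0.00309837 -0.83077641 -0.55659766  0.82496369]
 [ 0.          0.          0.          1.        ]]
```

View pics/top0.png

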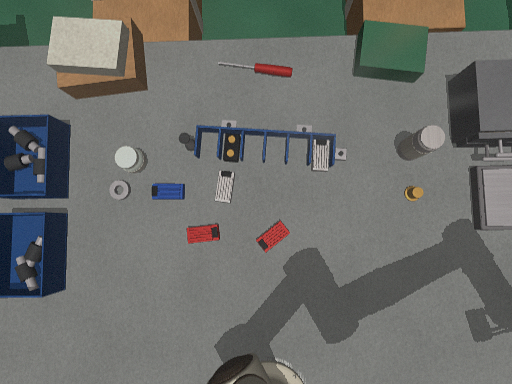

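View pics/side0.png

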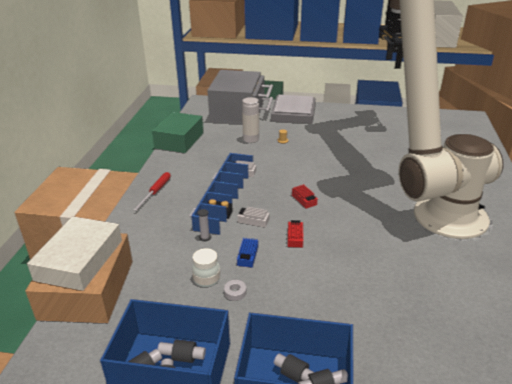

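The post is at the left end, about (186,139), and the square block is at the right, about (341,154). The white unit is at (225,186). So I touch divider_1, 2 and 3 in that order, and the unit goes in the gap between dividers 2 and 3 (rack y +29).

```bash
cat > h.py <<'E'
import numpy as np, cv2
from station import r, optics
def crop(n,x0,y0,x1,y1,k,out):
    c=optics.capture(n);im=c["image"][y0:y1,x0:x1,::-1]
    im=cv2.resize(im,None,fx=k,fy=k,interpolation=cv2.INTER_CUBIC)
    for x in range((x0+9)//10*10,x1,10):
        cv2.line(im,((x-x0)*k,0),((x-x0)*k,5 if x%50 else 14),(0,255,255),1)
        if x%20==0: cv2.putText(im,str(x),((x-x0)*k,24),0,.35,(0,255,255),1)
    for y in range((y0+9)//10*10,y1,10):
        cv2.line(im,(0,(y-y0)*k),(5,(y-y0)*k),(0,255,255),1)
        if y%20==0: cv2.putText(im,str(y),(8,(y-y0)*k+4),0,.35,(0,255,255),1)
    cv2.imwrite(out,im);return c
def ray(c,u,v):
    f=c["image"].shape[0]/2/np.tan(np.radians(c["fov_y"]/2));T=c["cam_to_world"]
    return T[:3,3],T[:3,:3]@np.array([(u-c["cx"])/f,(v-c["cy"])/f,1])
def at(c,u,v,z):
    o,d=ray(c,u,v);return o+d*(z-o[2])/d[2]
def proj(c,P):
    f=c["image"].shape[0]/2/np.tan(np.radians(c["fov_y"]/2));T=c["cam_to_world"]
    p=T[:3,:3].T@(np.asarray(P,float)-T[:3,3]);return p[:2]/p[2]*f+[c["cx"],c["cy"]]
E
python3 - <<'E'
from h import *
crop("top",175,110,355,215,4,"pics/t1.png")
crop("side",175,145,305,265,5,"pics/s1.png")
E
```

```text
(no output)
```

View pics/t1.png

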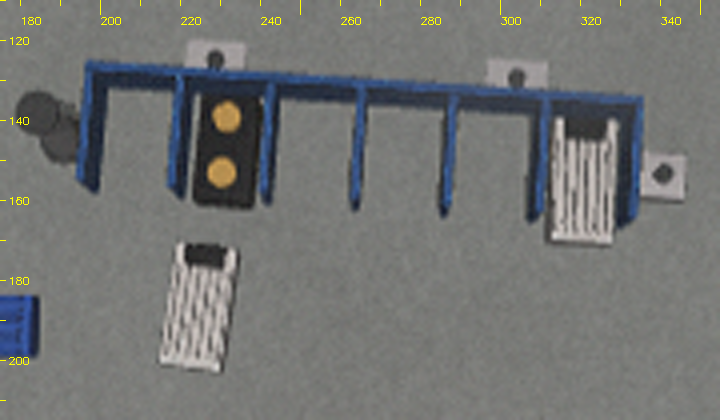

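View pics/s1.png

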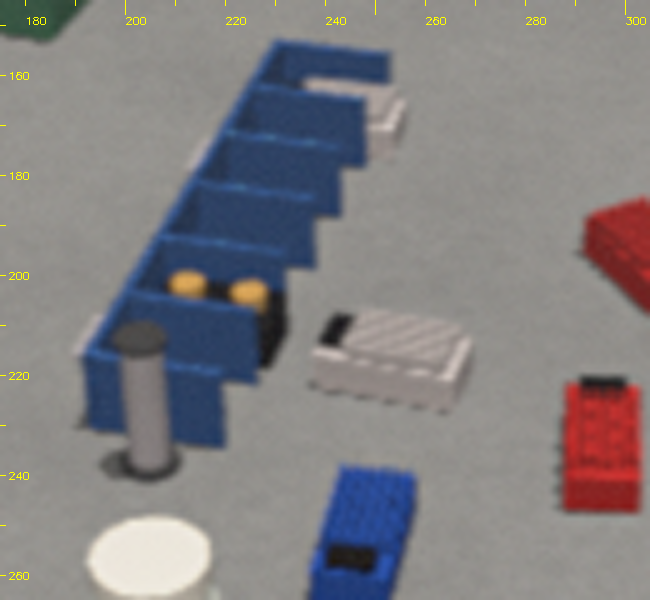

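```bash
cat > fit.py <<'E'
from h import *
from scipy.optimize import least_squares
ct=optics.capture("top");cs=optics.capture("side")
W=lambda p,P:np.array([p[0]+np.cos(p[2])*P[0]-np.sin(p[2])*P[1],p[1]+np.sin(p[2])*P[0]+np.cos(p[2])*P[1],P[2]])
h=.05
T=[((.078,.177,h),(196.75,125.25)),((.078,-.177,h),(335.25,134.25))]
S=[((.078,-.177,h),(230.6,153)),((0,-.174,h),(253.2,155.8)),((.078,.177,h),(192,215.6)),((0,.174,h),(219.4,219.2)),((0,.174,0),(219.8,234.6)),
((0,.116,h),(227.4,207.2)),((0,.058,h),(232.2,195.4)),((0,0,h),(238.2,185)),((0,-.058,h),(243.2,175)),((0,-.116,h),(248.2,164.6))]
def res(p,l=None):
    return np.concatenate([proj(ct,W(p,P))-q for P,q in T]+[proj(cs,W(p,P))-q for P,q in S])
s=least_squares(res,[.5,0,0],x_scale=[.01,.01,.01],loss="soft_l1")
print(s.x,np.degrees(s.x[2]));print(res(s.x).reshape(-1,2).round(1))
p=s.x
for n,c,(x0,y0,x1,y1,k) in(("t",ct,(175,110,355,215,4)),("s",cs,(175,145,305,265,5))):
    im=cv2.resize(c["image"][y0:y1,x0:x1,::-1],None,fx=k,fy=k,interpolation=cv2.INTER_CUBIC)
    def L(a,b,col):
        a,b=[tuple(int(v) for v in ((proj(c,W(p,q))-[x0,y0]+.5)*k)) for q in(a,b)];cv2.line(im,a,b,col,1)
    for y in(.174,.116,.058,0,-.058,-.116,-.174):
        L((0,y,h),(.072,y,h),(0,255,0));L((0,y,0),(.072,y,0),(0,0,255));L((0,y,0),(0,y,h),(0,255,255))
    L((.078,.177,h),(.078,-.177,h),(0,255,0))
    cv2.imwrite(f"pics/fit_{n}.png",im)
E
python3 fit.py
```

```text
[ 0.60205813  0.00143721 -0.09164176] -5.2506861718454845
[[-1.4  0.2]
 [-0.1  0.5]
 [-0.5 -0.6]
 [ 0.1 -0.2]
 [-1.   0.1]
 [ 0.2  0.1]
 [ 0.7 -0.3]
 [-1.2 -0.4]
 [ 0.1 -0.2]
 [-0.1 -0.6]
 [ 0.3 -0.8]
 [ 0.3  0. ]]
```

View pics/fit_t.png

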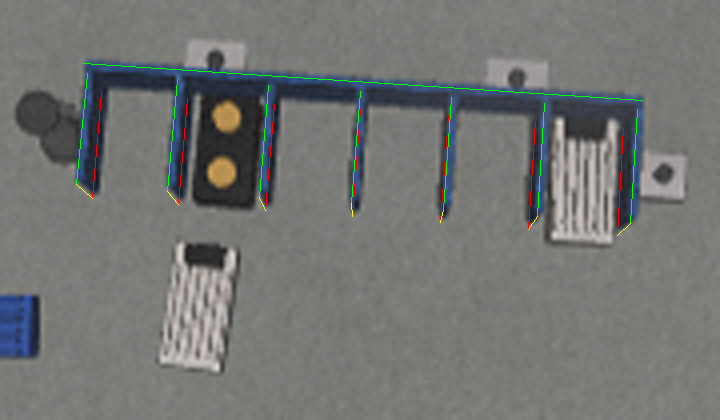

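View pics/fit_s.png

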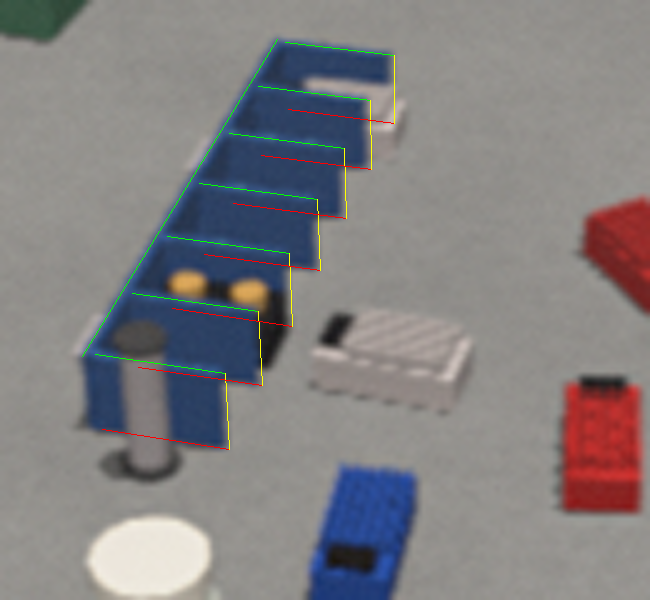

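```bash
cat > unit.py <<'E'
from h import *
c=optics.capture("top")
Q=[at(c,174.6+a/4,109.6+b/4,.032) for a,b in((178,243),(238,250),(221,372),(160,362))]
Q=np.array(Q);print(Q.round(4))
m=Q.mean(0);d=(Q[0]+Q[1]-Q[2]-Q[3])/2;w=(Q[0]+Q[3]-Q[1]-Q[2])/2
print(m,np.linalg.norm(d),np.linalg.norm(w),np.degrees(np.arctan2(d[1],d[0])),np.degrees(np.arctan2(-w[0],w[1])))
yaw=np.radians(-5.25);o=np.array([.603,.001])
ex=np.array([np.cos(yaw),np.sin(yaw)]);ey=np.array([-ex[1],ex[0]])
print("rack frame",(m[:2]-o)@ex,(m[:2]-o)@ey)
for n,P in dict(d1=(.045,.116),d2=(.045,.058),d3=(.045,0),home=(.032,.029),mouth=(0,.029),pre=(-.06,.029)).items(): print(n,(o+ex*P[0]+ey*P[1]).round(4))
from scipy.spatial.transform import Rotation
Rr=r.sense()["ee_rot"]; print(np.degrees(np.arctan2(Rr[1,0],Rr[0,0])))
cs=optics.capture("side")
for q in Q: print(proj(cs,q).round(1))
E
python3 unit.py
```

```text
[[0.5819 0.1129 0.032 ]
 [0.5766 0.0745 0.032 ]
 [0.4988 0.086  0.032 ]
 [0.5058 0.1249 0.032 ]]
[0.54078943 0.09957236 0.032     ] 0.07788195201962429 0.0391557203972485 -8.682482609878576 -9.044811509739507
rack frame -0.07096912545309142 0.09246647586832131
d1 [0.6584 0.1124]
d2 [0.6531 0.0546]
d3 [ 0.6478 -0.0031]
home [0.6375 0.027 ]
mouth [0.6057 0.0299]
pre [0.5459 0.0354]
13.795282420237186
[237.8 212.4]
[242.3 204.5]
[269.4 209.3]
[264.8 217.4]
```

Run:
```python
from h import *
crop("side",228,195,278,235,14,"pics/s2.png")
crop("top",205,160,245,210,11,"pics/t2.png")
```

```text
(no output)
```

View pics/s2.png

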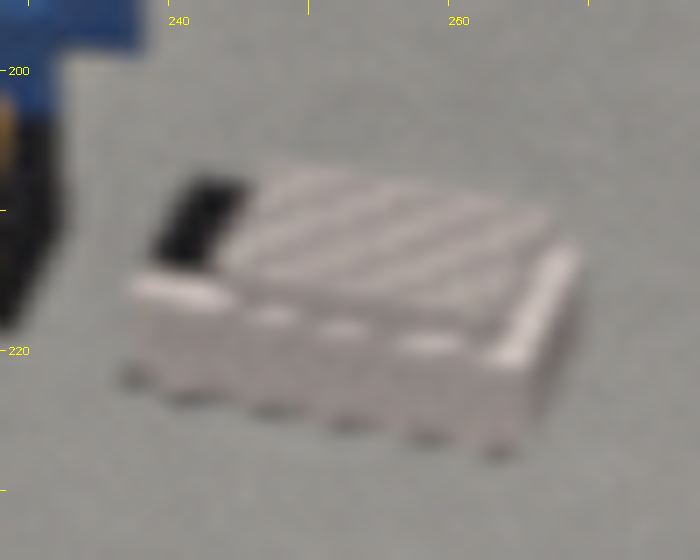

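View pics/t2.png

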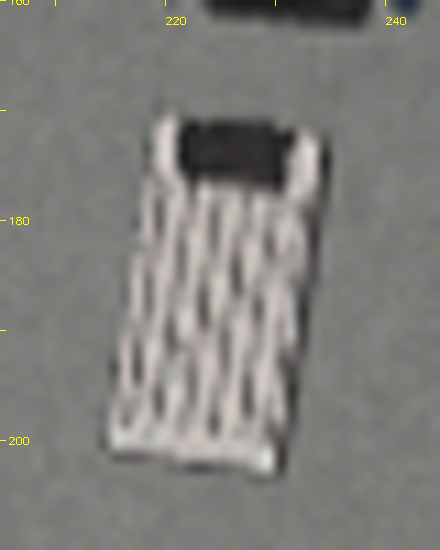

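```bash
cat > go.py <<'E'
import sys
from h import *
from scipy.spatial.transform import Rotation as Ro
# args: rackx racky z yaw_rel_rack(of tool x)
yaw=np.radians(-5.25);o=np.array([.603,.001])
ex=np.array([np.cos(yaw),np.sin(yaw)]);ey=np.array([-ex[1],ex[0]])
s=r.sense();R=s["ee_rot"];p=s["tcp_pos"]
print("t",round(s["time_s"],2),"p",p.round(4),"rack",((p[:2]-o)@ex).round(4),((p[:2]-o)@ey).round(4),"yawrel",(np.degrees(np.arctan2(R[1,0],R[0,0]))+5.25).round(2),"F",s["wrist_force"].round(1),"g",round(s["gripper_width"],3))
if len(sys.argv)>4:
    a,b,z,w=map(float,sys.argv[1:5]);t=yaw+np.radians(w)
    T=np.r_[o+ex*a+ey*b,z];Rt=np.array([[np.cos(t),0,-np.sin(t)],[np.sin(t),0,np.cos(t)],[0,-1,0]])
    print("turn",Ro.from_matrix(R.T@Rt).as_rotvec().round(3),"shift cm",(R.T@(T-p)*100).round(2))
E
python3 go.py .04 .116 .12 90; python3 go.py .04 .116 .2 90
```

```text
t 0.5 p [ 0.1491 -0.6069  0.2335] rack -0.3964 -0.6469 yawrel 19.04 F [ 0.8  0.2 -0.3] g 0.997
turn [-0.    -1.238  0.   ] shift cm [66.14 11.36 57.87]
t 0.5 p [ 0.1491 -0.6069  0.2335] rack -0.3964 -0.6469 yawrel 19.04 F [ 0.8  0.2 -0.3] g 0.997
turn [-0.    -1.238  0.   ] shift cm [66.14  3.36 57.87]
```

Emit:
step_arm --moves '[[[0,-0.06,0,2.6,0,2.3,0],[0,-0.12,0,5.2,0,4.6,0],[0,-0.18,0,7.8,0,6.9,0],[0,-0.24,0,10.4,0,9.2,0],[0,-0.3,0,13,0,11.5,0]]]'

```text
time_s: 0.92
tcp_pos: [0.2485, -0.4629, 0.2337]
ee_rot: [[0.856, 0.0, -0.517], [0.517, -0.0, 0.856], [0.0, -1.0, -0.0]]
wrist_force: [0.6, 0.4, 0.4]
gripper_width: 0.703
```

```bash
python3 go.py .04 .116 .2 90
```

```text
t 0.92 p [ 0.2485 -0.4629  0.2337] rack -0.3106 -0.4944 yawrel 36.38 F [0.6 0.4 0.4] g 0.703
turn [ 0.    -0.936 -0.   ] shift cm [64.43  3.36 28.36]
```

Emit:
step_arm --moves '[[[0,-0.06,0,3.3,0,1.4,0],[0,-0.12,0,6.6,0,2.8,0],[0,-0.18,0,9.9,0,4.2,0],[0,-0.24,0,13.2,0,5.6,0],[0,-0.3,0,16.5,0,7,0]]]'

```text
time_s: 1.33
tcp_pos: [0.3541, -0.3178, 0.234]
ee_rot: [[0.665, 0.001, -0.747], [0.747, -0.0, 0.665], [0.0, -1.0, -0.001]]
wrist_force: [1.8, 0.1, 0.4]
gripper_width: 0.327
```

```bash
python3 go.py .04 .116 .16 90
```

```text
t 1.33 p [ 0.3541 -0.3178  0.234 ] rack -0.2187 -0.3402 yawrel 53.59 F [1.8 0.1 0.4] g 0.327
turn [ 0.001 -0.635 -0.   ] shift cm [52.07  7.41  6.26]
```

Emit:
step_arm --moves '[[[0,-0.06,0,3.5,0,0.4,0],[0,-0.12,0,7,0,0.8,0],[0,-0.18,0,10.5,0,1.2,0],[0,-0.24,0,14,0,1.6,0],[0,-0.3,0,17.5,0,2,0]]]'

```text
time_s: 1.75
tcp_pos: [0.4558, -0.1739, 0.234]
ee_rot: [[0.414, 0.001, -0.91], [0.91, -0.0, 0.414], [0.0, -1.0, -0.001]]
wrist_force: [-0.1, 0.3, -0.6]
gripper_width: 0.016
```

```bash
python3 go.py .04 .116 .13 90
```

```text
t 1.75 p [ 0.4558 -0.1739  0.234 ] rack -0.1305 -0.1877 yawrel 70.8 F [-0.1  0.3 -0.6] g 0.016
turn [ 0.001 -0.335  0.   ] shift cm [34.28 10.42 -6.11]
```

Emit:
step_arm --moves '[[[0,-0.06,0,3.5,0.5,-0.6,0],[0,-0.12,0,7,1,-1.2,0],[0,-0.18,0,10.5,1.5,-1.8,0],[0,-0.24,0,14,2,-2.4,0],[0,-0.3,0,17.5,2.5,-3.1,0]]]'

```text
time_s: 2.17
tcp_pos: [0.5569, -0.0277, 0.2086]
ee_rot: [[0.126, 0.0, -0.992], [0.992, 0.0, 0.126], [0.0, -1.0, -0.0]]
wrist_force: [0.6, -0.8, 0.5]
gripper_width: 0.008
```

```bash
python3 go.py .04 .116 .12 90
```

```text
t 2.17 p [ 0.5569 -0.0277  0.2086] rack -0.0433 -0.0328 yawrel 88.0 F [ 0.6 -0.8  0.5] g 0.008
turn [ 0.    -0.035  0.   ] shift cm [15.16  8.87 -7.8 ]
```

Emit:
step_arm --moves '[[[0,-0.035,0,3,1.3,-1.6,0],[0,-0.035,0,6,2.6,-3.2,0],[0,-0.035,0,9,3.9,-4.8,0],[0,-0.035,0,12,5.2,-6.4,0],[0,-0.035,0,15.2,6.5,-7.8,0]]]'

```text
time_s: 2.58
tcp_pos: [0.6543, 0.1125, 0.1429]
ee_rot: [[0.095, 0.0, -0.995], [0.995, -0.0, 0.095], [-0.0, -1.0, -0.0]]
wrist_force: [0.1, 0.4, 0.2]
gripper_width: 0.005
```

```bash
python3 go.py .04 .116 .065 90
python3 - <<'E'
from h import *
crop("top",175,110,355,215,4,"pics/t3.png")
crop("side",175,130,305,250,5,"pics/s3.png")
E
```

```text
t 2.58 p [0.6543 0.1125 0.1429] rack 0.0409 0.1157 yawrel 89.8 F [0.1 0.4 0.2] g 0.005
turn [ 0.    -0.004 -0.   ] shift cm [0.03 7.79 0.09]
```

View pics/s3.png

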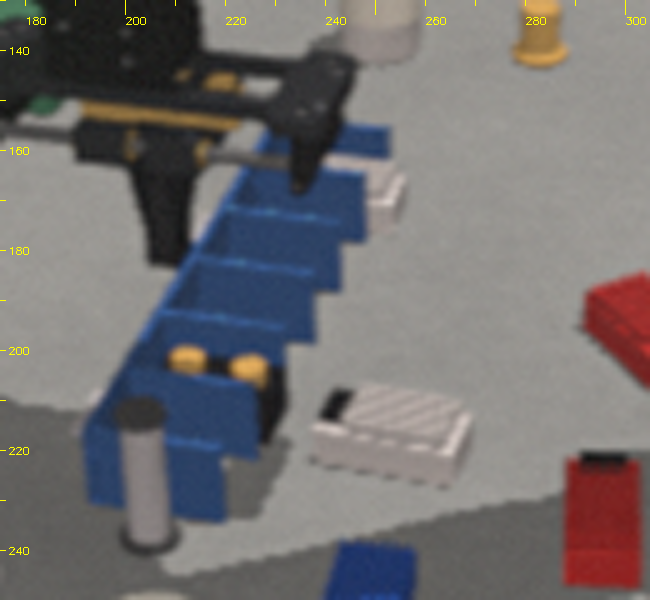

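View pics/t3.png

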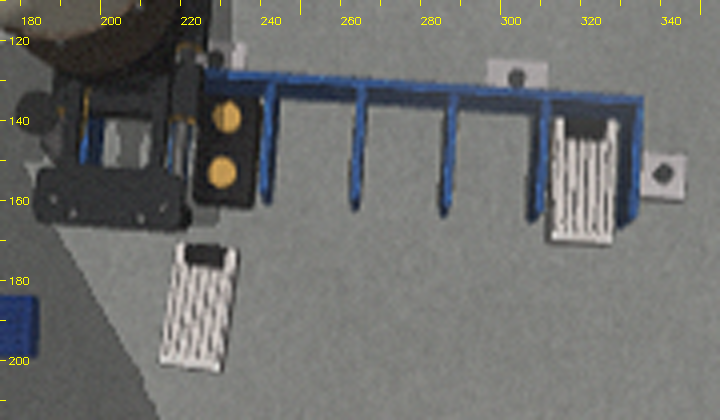

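Run:
```python
from h import *
s=r.sense();c=optics.capture("side");p=s["tcp_pos"]
for dz in(0,-.011):print(proj(c,p+[0,0,dz]))
```

```text
[209.45144953 177.07227712]
[209.70200669 180.6269736 ]
```

Emit:
step_arm --moves '[[[0,0,0,0,2,0.1,0],[0,0,0,0,4,0.1,0],[0,0,0,0,6,0.1,0],[0,0,0,0,7.2,0.1,0],[0,0,0,0,7.2,0.1,0]]]'

```text
time_s: 3.15
tcp_pos: [0.6502, 0.1098, 0.0691]
ee_rot: [[0.096, -0.005, -0.995], [0.995, -0.002, 0.096], [-0.002, -1.0, 0.005]]
wrist_force: [0.2, -1.5, -0.5]
gripper_width: 0.006
```

```bash
python3 go.py .04 .116 .061 90
python3 - <<'E'
from h import *
crop("side",175,130,305,250,5,"pics/s4.png")
E
```

```text
t 3.15 p [0.6502 0.1098 0.0691] rack 0.0371 0.1127 yawrel 89.73 F [ 0.2 -1.5 -0.5] g 0.006
turn [-0.005 -0.005 -0.002] shift cm [ 0.33  0.81 -0.3 ]
```

View pics/s4.png

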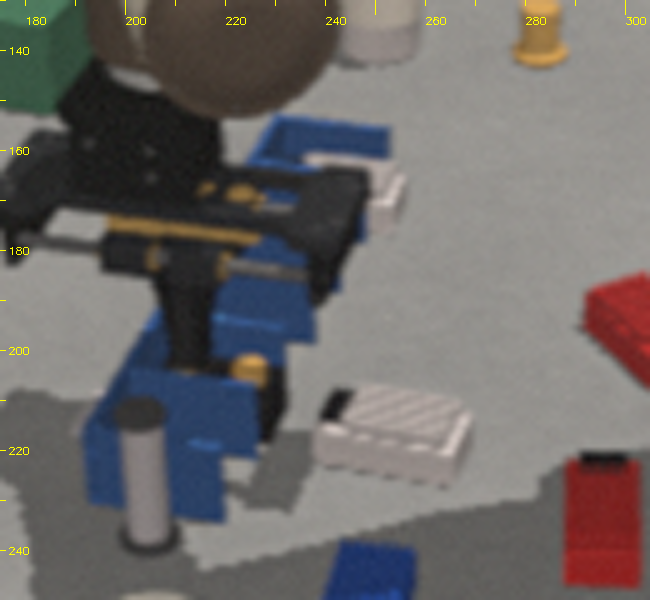

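Emit:
step_arm --moves '[[[0,0,0,0.2,0.1,0,0],[0,0,0,0.2,0.2,0,0],[0,0,0,0.2,0.3,0,0],[0,0,0,0.2,0.4,0,0],[0,0,0,0.2,0.5,0,0]]]'

```text
time_s: 3.62
tcp_pos: [0.6527, 0.1134, 0.0672]
ee_rot: [[0.095, 0.001, -0.996], [0.996, 0.0, 0.095], [0.001, -1.0, -0.001]]
wrist_force: [-0.2, -0.3, -0.5]
gripper_width: 0.009
```

```bash
python3 go.py .04 .116 .061 90
```

```text
t 3.62 p [0.6527 0.1134 0.0672] rack 0.0392 0.1165 yawrel 89.81 F [-0.2 -0.3 -0.5] g 0.009
turn [ 0.001 -0.003  0.001] shift cm [-0.05  0.62 -0.08]
```

Emit:
step_arm --moves '[[[0,0,0,0,0.1,0,0],[0,0,0,0,0.2,0,0],[0,0,0,0,0.3,0,0],[0,0,0,0,0.4,0,0],[0,0,0,0,0.4,0,0]]]'

```text
time_s: 4.03
tcp_pos: [0.6523, 0.1132, 0.0622]
ee_rot: [[0.095, -0.001, -0.995], [0.995, -0.0, 0.095], [-0.0, -1.0, 0.001]]
wrist_force: [0.1, -0.4, -0.7]
gripper_width: 0.006
```

Emit:
step_arm --moves '[[[0,0,0,0,0.05,0,0],[0,0,0,0,0.1,0,0],[0,0,0,0,0.15,0,0],[0,0,0,0,0.2,0,0],[0,0,0,0,0.2,0,0]]]'

```text
time_s: 4.45
tcp_pos: [0.6525, 0.1133, 0.0614]
ee_rot: [[0.095, 0.0, -0.996], [0.996, -0.0, 0.095], [-0.0, -1.0, -0.0]]
wrist_force: [-1.7, -0.7, 4.3]
gripper_width: 0.008
```

Emit:
step_arm --moves '[[[0,0,0,0,0.04,0,0],[0,0,0,0,0.04,0,0],[0,0,0,0,0.04,0,0],[0,0,0,0,0.04,0,0],[0,0,0,0,0.04,0,0]]]'

```text
time_s: 4.87
tcp_pos: [0.6526, 0.1133, 0.0614]
ee_rot: [[0.094, 0.001, -0.996], [0.996, -0.0, 0.094], [-0.0, -1.0, -0.001]]
wrist_force: [-2.6, -0.5, 6.6]
gripper_width: 0.006
```

Emit:
step_arm --moves '[[[0,0,0,0,-0.8,0,0],[0,0,0,0,-1.6,0,0],[0,0,0,-2,-1.6,0,0],[0,0,0,-4,-1.6,0,0],[0,0,0,-5.8,-1.6,0,0]]]'

```text
time_s: 5.28
tcp_pos: [0.6472, 0.0551, 0.0768]
ee_rot: [[0.094, 0.001, -0.996], [0.996, 0.0, 0.094], [0.0, -1.0, -0.001]]
wrist_force: [-0.3, -0.4, 0.0]
gripper_width: 0.002
```

```bash
python3 go.py .04 .058 .061 90
```

```text
t 5.28 p [0.6472 0.0551 0.0768] rack 0.0391 0.0579 yawrel 89.84 F [-0.3 -0.4  0. ] g 0.002
turn [ 0.001 -0.003  0.   ] shift cm [ 0.01  1.58 -0.09]
```

Emit:
step_arm --moves '[[[0,0,0,0,0.6,0,0],[0,0,0,0,1.1,0,0],[0,0,0,0,1.4,0,0],[0,0,0,0,1.5,0,0],[0,0,0,0,1.56,0,0]]]'

```text
time_s: 5.7
tcp_pos: [0.6469, 0.0558, 0.0614]
ee_rot: [[0.093, -0.001, -0.996], [0.996, -0.001, 0.093], [-0.002, -1.0, 0.001]]
wrist_force: [-2.2, -1.8, 7.8]
gripper_width: 0.005
```

Emit:
step_arm --moves '[[[0,0,0,0,0.03,0,0],[0,0,0,0,0.05,0,0],[0,0,0,0,0.05,0,0],[0,0,0,0,0.05,0,0],[0,0,0,0,0.05,0,0]]]'

```text
time_s: 6.12
tcp_pos: [0.6469, 0.0558, 0.0614]
ee_rot: [[0.093, -0.001, -0.996], [0.996, -0.001, 0.093], [-0.001, -1.0, 0.0]]
wrist_force: [-2.4, -1.8, 7.2]
gripper_width: 0.007
```

Emit:
step_arm --moves '[[[0,0,0,0,-0.8,0,0],[0,0,0,0,-1.6,0,0],[0,0,0,-2,-1.6,0,0],[0,0,0,-4,-1.6,0,0],[0,0,0,-5.8,-1.6,0,0]]]'

```text
time_s: 6.53
tcp_pos: [0.6419, -0.0019, 0.0768]
ee_rot: [[0.093, 0.001, -0.996], [0.996, 0.0, 0.093], [0.0, -1.0, -0.001]]
wrist_force: [-0.2, 0.1, 1.1]
gripper_width: 0.001
```

Emit:
step_arm --moves '[[[0,0,0,0,0.6,0,0],[0,0,0,0,1.1,0,0],[0,0,0,0,1.4,0,0],[0,0,0,0,1.5,0,0],[0,0,0,0,1.56,0,0]]]'

```text
time_s: 6.95
tcp_pos: [0.6415, -0.0016, 0.0614]
ee_rot: [[0.093, -0.001, -0.996], [0.996, -0.001, 0.093], [-0.001, -1.0, 0.001]]
wrist_force: [-2.9, -0.4, 7.4]
gripper_width: 0.006
```

Emit:
step_arm --moves '[[[0,0,0,0,0.03,0,0],[0,0,0,0,0.05,0,0],[0,0,0,0,0.05,0,0],[0,0,0,0,0.05,0,0],[0,0,0,0,0.05,0,0]]]'

```text
time_s: 7.37
tcp_pos: [0.6415, -0.0016, 0.0614]
ee_rot: [[0.093, -0.0, -0.996], [0.996, -0.001, 0.093], [-0.001, -1.0, 0.0]]
wrist_force: [-4.7, -1.7, 8.6]
gripper_width: 0.005
```

```bash
python3 go.py .04 0 .061 90;python3 - <<'E'
from h import *
crop("side",175,130,305,250,5,"pics/s5.png")
crop("top",175,110,355,215,4,"pics/t5.png")
E
```

```text
t 7.37 p [ 0.6415 -0.0016  0.0614] rack 0.0385 0.001 yawrel 89.93 F [-4.7 -1.7  8.6] g 0.005
turn [-0.    -0.001 -0.001] shift cm [-0.1   0.04 -0.15]
```

View pics/s5.png

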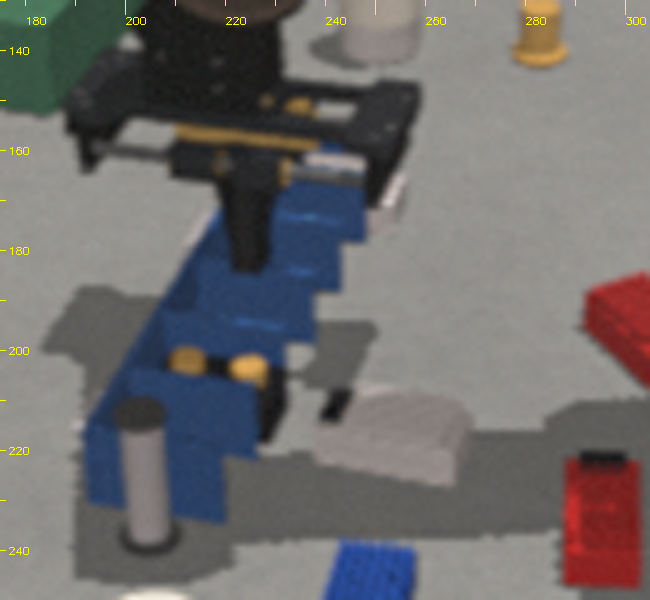

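View pics/t5.png

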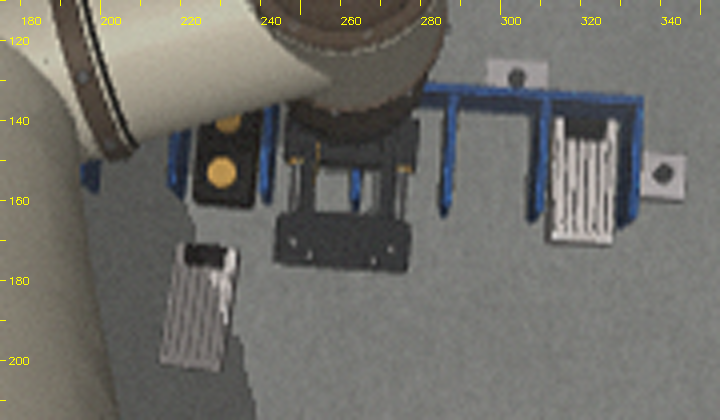

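```bash
python3 - <<'E'
from h import *
c=optics.capture("top")
yaw=np.radians(-5.25);o=np.array([.603,.001])
ex=np.array([np.cos(yaw),np.sin(yaw)]);ey=np.array([-ex[1],ex[0]])
for n,u,v,z in(("post",184.5,138,.084),("blueTR",184.5,184,.03),("blueBR",184.5,199,.03),("red1 far R",219,224,.03),("red1 nearR",220,240,.03),("red2 L",257,239,.03),("red2 top",281,221,.03),("unit nr",200+0,0,0)):
    p=at(c,u,v,z);print(n,p.round(3),((p[:2]-o)@ex).round(3),((p[:2]-o)@ey).round(3))
E
python3 go.py -.065 .14 .14 90
```

```text
post [0.656 0.19  0.084] 0.035 0.194
blueTR [0.549 0.203 0.03 ] -0.073 0.196
blueBR [0.51  0.202 0.03 ] -0.111 0.192
red1 far R [0.445 0.114 0.03 ] -0.168 0.098
red1 nearR [0.405 0.112 0.03 ] -0.207 0.092
red2 L [0.406 0.019 0.03 ] -0.198 -0.001
red2 top [ 0.45  -0.043  0.03 ] -0.148 -0.057
unit nr [1.064 0.168 0.   ] 0.444 0.208
t 7.52 p [ 0.6414 -0.0015  0.0614] rack 0.0385 0.001 yawrel 89.93 F [-2.9 -1.3  7.7] g 0.007
turn [-0.    -0.001 -0.001] shift cm [13.88 -7.87 10.37]
```

Emit:
step_arm --moves '[[[0,0,0,0,-3.5,0,0],[0,0,0,2.5,-5.5,2,0],[0,0,0,5,-7,4.5,10],[0,0,0,7.5,-7,7,20],[0,0,0,10,-7,9.5,23]]]'

```text
time_s: 7.93
tcp_pos: [0.5561, 0.1086, 0.1311]
ee_rot: [[0.094, 0.003, -0.996], [0.996, 0.001, 0.094], [0.002, -1.0, -0.003]]
wrist_force: [-0.5, 1.0, -0.7]
gripper_width: 0.15
```

```bash
python3 go.py -.071 .138 .026 90
```

```text
t 7.93 p [0.5561 0.1086 0.1311] rack -0.0565 0.1029 yawrel 89.85 F [-0.5  1.  -0.7] g 0.15
turn [ 0.003 -0.003  0.002] shift cm [ 3.49 10.51  1.48]
```

Emit:
step_arm --moves '[[[0,0,0,1.7,0,0.6,23],[0,0,0,3.3,0,1.3,23],[0,0,0,3.3,1.5,1.3,23],[0,0,0,3.3,3,1.3,23],[0,0,0,3.3,4.5,1.3,23]]]'

```text
time_s: 8.35
tcp_pos: [0.5465, 0.1423, 0.0847]
ee_rot: [[0.092, 0.001, -0.996], [0.996, 0.001, 0.092], [0.001, -1.0, -0.001]]
wrist_force: [-0.1, 0.5, -0.2]
gripper_width: 0.228
```

```bash
python3 go.py -.071 .138 .026 90;python3 - <<'E'
from h import *
crop("side",175,130,305,260,4,"pics/s6.png")
crop("top",165,110,345,225,4,"pics/t6.png")
E
```

```text
t 8.35 p [0.5465 0.1423 0.0847] rack -0.0692 0.1356 yawrel 89.96 F [-0.1  0.5 -0.2] g 0.228
turn [ 0.001 -0.001  0.001] shift cm [0.24 5.87 0.18]
```

View pics/s6.png

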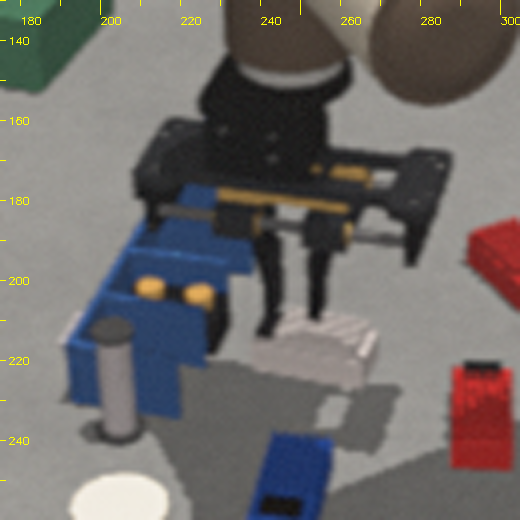

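View pics/t6.png

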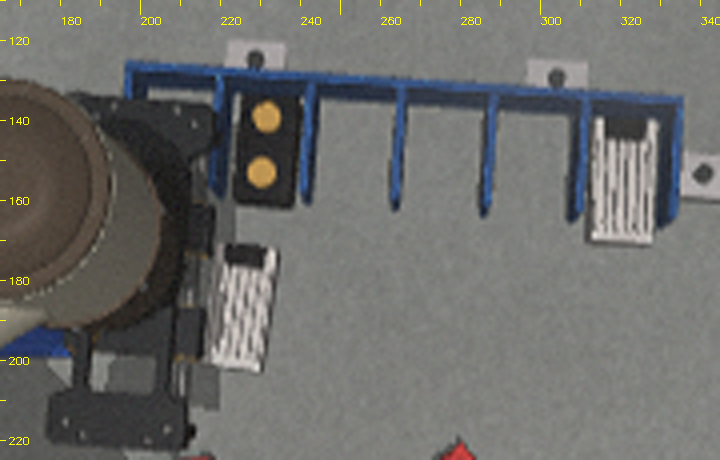

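Emit:
step_arm --moves '[[[0,0,0,0.1,0.5,0.5,23],[0,0,0,0.1,2,0.9,23],[0,0,0,0.1,3.5,0.9,23],[0,0,0,0.1,4.8,0.9,23],[0,0,0,0.1,5.5,0.9,23]]]'

```text
time_s: 8.87
tcp_pos: [0.5373, 0.1426, 0.0294]
ee_rot: [[0.095, -0.0, -0.996], [0.996, -0.0, 0.095], [-0.0, -1.0, 0.0]]
wrist_force: [0.1, 0.5, 0.1]
gripper_width: 0.231
```

```bash
python3 go.py -.078 .035 .026 90;python3 - <<'E'
from h import *
crop("side",175,130,305,260,4,"pics/s7.png")
E
```

```text
t 8.87 p [0.5373 0.1426 0.0294] rack -0.0784 0.135 yawrel 89.82 F [0.1 0.5 0.1] g 0.231
turn [-0.    -0.003 -0.   ] shift cm [-10.     0.34  -0.07]
```

View pics/s7.png

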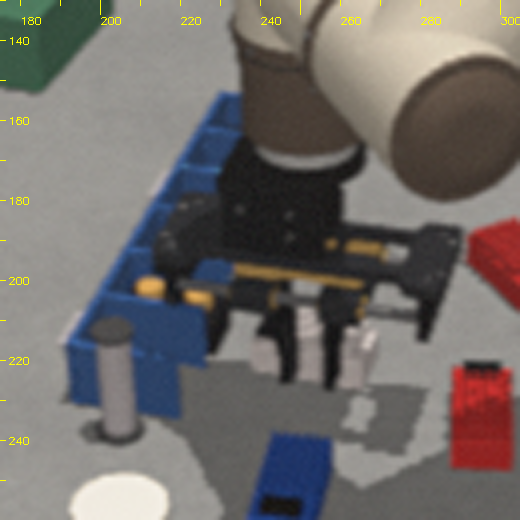

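Emit:
step_arm --moves '[[[0,0,0,-0.4,0.4,0,23],[0,0,0,-0.9,0.5,0,23],[0,0,0,-1.5,0.5,0,23],[0,0,0,-2.1,0.5,0,23],[0,0,0,-2.7,0.5,0,23]]]'

```text
time_s: 9.33
tcp_pos: [0.5356, 0.115, 0.0255]
ee_rot: [[0.095, 0.001, -0.995], [0.995, 0.001, 0.095], [0.001, -1.0, -0.001]]
wrist_force: [0.2, 2.4, -1.5]
gripper_width: 0.23
```

Emit:
step_arm --moves '[[[0,0,0,-0.6,0,0,23],[0,0,0,-1.2,0,0,23],[0,0,0,-1.8,0,0,23],[0,0,0,-2.4,0,0,23],[0,0,0,-2.8,0,0,23]]]'

```text
time_s: 9.75
tcp_pos: [0.533, 0.0871, 0.0254]
ee_rot: [[0.095, 0.001, -0.995], [0.995, 0.001, 0.095], [0.001, -1.0, -0.001]]
wrist_force: [0.9, 3.3, 1.1]
gripper_width: 0.228
```

```bash
python3 go.py -.078 .0585 .026 90;python3 - <<'E'
from h import *
crop("side",175,130,305,260,4,"pics/s8.png")
crop("top",165,110,345,225,4,"pics/t8.png")
E
```

```text
t 9.75 p [0.533  0.0871 0.0254] rack -0.0776 0.0794 yawrel 89.8 F [0.9 3.3 1.1] g 0.228
turn [ 0.001 -0.003  0.001] shift cm [-2.09 -0.06  0.03]
```

View pics/s8.png

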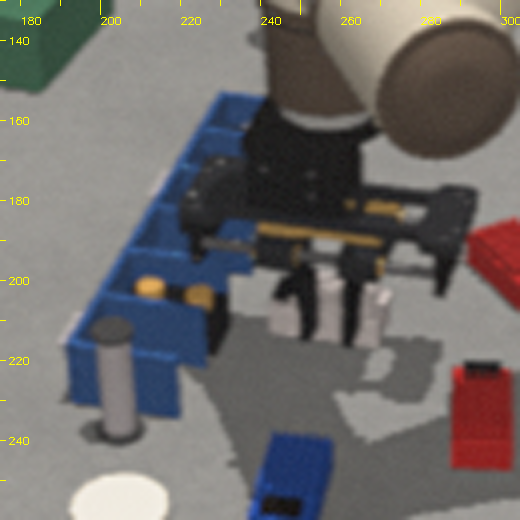

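View pics/t8.png

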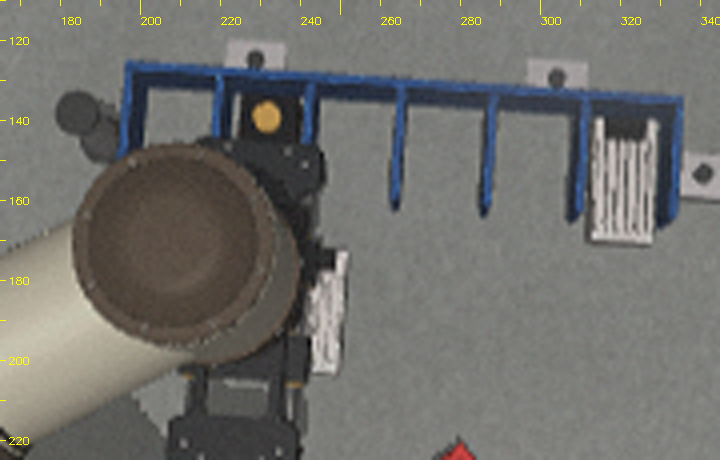

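Emit:
step_arm --moves '[[[0,0,0,-0.5,0,0,23],[0,0,0,-1.0,0,0,23],[0,0,0,-1.5,0,0,23],[0,0,0,-1.9,0,0,23],[0,0,0,-2.1,0,0,23]]]'

```text
time_s: 10.27
tcp_pos: [0.5305, 0.0661, 0.025]
ee_rot: [[0.095, 0.0, -0.995], [0.995, 0.0, 0.095], [0.0, -1.0, -0.0]]
wrist_force: [-0.0, 3.4, 1.3]
gripper_width: 0.231
```

Emit:
step_arm --moves '[[[0,0,0,1,0,0,23],[0,0,0,2,-1,0,23],[0,0,0,2,-4,0,23],[0,0,0,3,-7,0,23],[0,0,0,4,-10,0,23]]]'

```text
time_s: 10.68
tcp_pos: [0.5331, 0.1062, 0.1252]
ee_rot: [[0.095, -0.004, -0.995], [0.995, -0.002, 0.095], [-0.003, -1.0, 0.003]]
wrist_force: [1.4, 0.9, 0.3]
gripper_width: 0.232
```

```bash
python3 go.py -.16 .03 .1 0;python3 - <<'E'
from h import *
crop("side",175,130,305,260,4,"pics/s9.png")
crop("top",165,110,345,225,4,"pics/t9.png")
E
```

```text
t 10.68 p [0.5331 0.1062 0.1252] rack -0.0793 0.0983 yawrel 89.77 F [1.4 0.9 0.3] g 0.232
turn [-1.000e-03  1.567e+00 -5.000e-03] shift cm [-6.86  2.57  8.04]
```

View pics/s9.png

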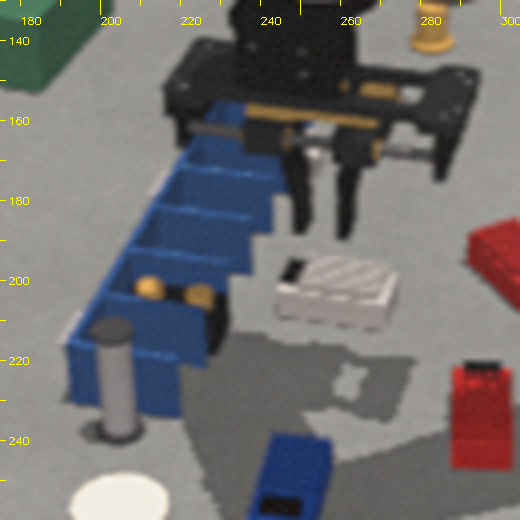

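View pics/t9.png

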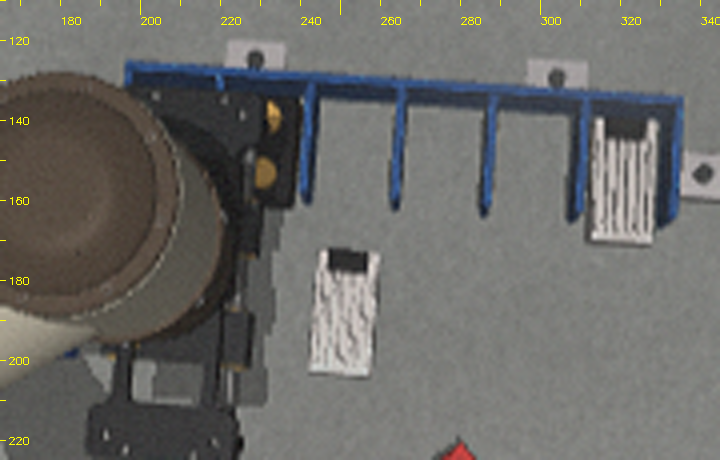

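Run:
```python
from h import *
c=optics.capture("top")
yaw=np.radians(-5.25);o=np.array([.603,.001])
ex=np.array([np.cos(yaw),np.sin(yaw)]);ey=np.array([-ex[1],ex[0]])
Q=np.array([at(c,164.6+a/4,109.6+b/4,.026) for a,b in((320,250),(380,254),(371,376),(310,372))])
m=Q.mean(0);d=(Q[0]+Q[1]-Q[2]-Q[3])/2
print(m,"rack",(m[:2]-o)@ex,(m[:2]-o)@ey,np.linalg.norm(d),np.degrees(np.arctan2(d[1],d[0]))+5.25)
# project home unit & straight-path edges for comparison
for y in(.003,.055):
    for x in (0,):
        q=o+ex*x+ey*y; print(proj(c,[*q,.0]).round(1), proj(c,[*q,.05]).round(1))
```

```text
[0.53612431 0.03227549 0.026     ] rack -0.06945690057783395 0.025025050430613302 0.07860247525234168 0.019922210396342344
[261.7 163.2] [261.3 160. ]
[242.2 161.9] [240.7 158.6]
```

Emit:
step_arm --moves '[[[0,0.11,0,-0.7,0,1.5,12],[0,0.22,0,-1.4,0,3,12],[0,0.33,0,-2.1,0,4.5,12],[0,0.44,0,-2.8,0,6,12],[0,0.55,0,-3.5,0,6.5,12]]]'

```text
time_s: 11.25
tcp_pos: [0.4626, 0.0765, 0.1232]
ee_rot: [[0.606, -0.006, -0.796], [0.796, -0.002, 0.606], [-0.005, -1.0, 0.003]]
wrist_force: [-0.3, 0.0, 0.2]
gripper_width: 0.128
```

```bash
python3 go.py -.142 .028 .1 0
```

```text
t 11.25 p [0.4626 0.0765 0.1232] rack -0.1467 0.0623 yawrel 57.96 F [-0.3  0.   0.2] g 0.128
turn [-0.     1.011 -0.006] shift cm [-2.65  2.33 -2.22]
```

Emit:
step_arm --moves '[[[0,0.11,0,-0.5,0,-0.4,12],[0,0.22,0,-1,0,-0.8,12],[0,0.33,0,-1.5,0,-1.2,12],[0,0.44,0,-2,0,-1.6,12],[0,0.55,0,-2.6,0,-2.2,12]]]'

```text
time_s: 11.67
tcp_pos: [0.4666, 0.043, 0.1234]
ee_rot: [[0.932, -0.004, -0.362], [0.362, -0.002, 0.932], [-0.005, -1.0, -0.0]]
wrist_force: [-0.7, 0.4, -0.8]
gripper_width: 0.119
```

```bash
python3 go.py -.142 .028 .1 0
```

```text
t 11.67 p [0.4666 0.043  0.1234] rack -0.1397 0.0293 yawrel 26.46 F [-0.7  0.4 -0.8] g 0.119
turn [ 0.001  0.462 -0.004] shift cm [-0.25  2.34 -0.01]
```

Emit:
step_arm --moves '[[[0,0.11,0,-0.1,1,0,12],[0,0.22,0,-0.2,2,0,12],[0,0.33,0,-0.2,3,0,12],[0,0.44,0,-0.2,4,0,12],[0,0.46,-0.004,-0.2,4.5,0,12]]]'

```text
time_s: 12.08
tcp_pos: [0.4644, 0.0422, 0.0776]
ee_rot: [[0.996, -0.001, 0.088], [-0.088, -0.002, 0.996], [-0.001, -1.0, -0.002]]
wrist_force: [-0.3, -0.1, -0.8]
gripper_width: 0.12
```

```bash
python3 go.py -.142 .028 .024 0;python3 - <<'E'
from h import *
crop("side",200,130,330,260,4,"pics/s10.png")
crop("top",165,110,345,245,4,"pics/t10.png")
E
```

```text
t 12.08 p [0.4644 0.0422 0.0776] rack -0.1418 0.0283 yawrel 0.22 F [-0.3 -0.1 -0.8] g 0.12
turn [ 0.002  0.004 -0.001] shift cm [-0.01  5.36 -0.02]
```

View pics/s10.png

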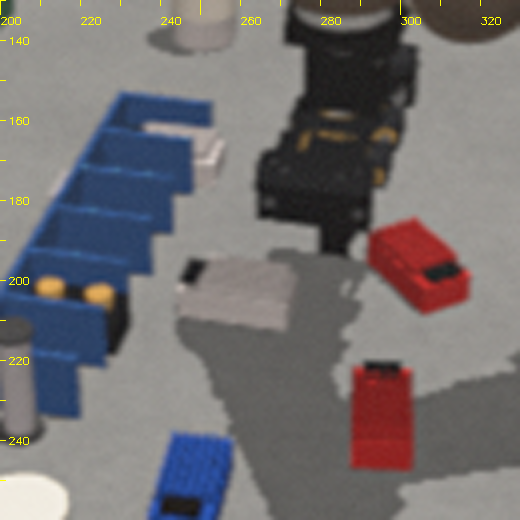

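View pics/t10.png

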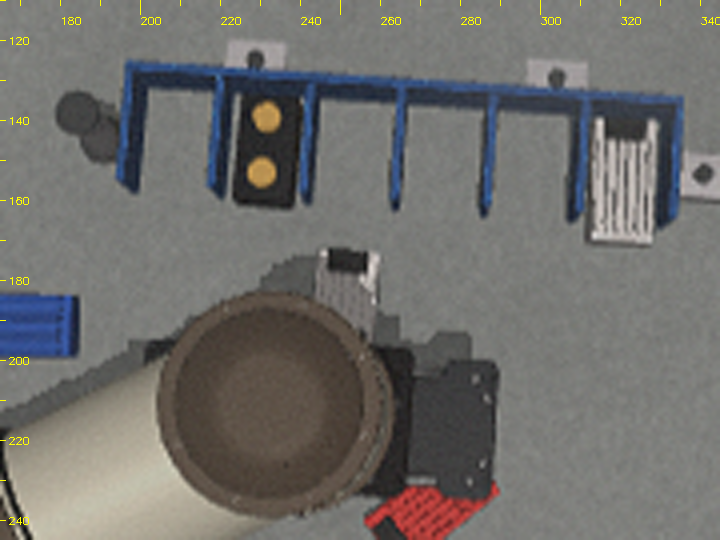

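Emit:
step_arm --moves '[[[0,0,0,0,1.5,0,12],[0,0,0,0,3,0,12],[0,0,0,0,4.3,0,12],[0,0,0,0,4.8,0,12],[0,0,0,0,4.8,0,12]]]'

```text
time_s: 12.6
tcp_pos: [0.4657, 0.0427, 0.0311]
ee_rot: [[0.997, 0.001, 0.083], [-0.083, -0.001, 0.997], [0.001, -1.0, -0.001]]
wrist_force: [-0.5, -0.8, -0.4]
gripper_width: 0.12
```

Emit:
step_arm --moves '[[[0,0,0,0.5,0,0,12],[0,0,0,1.2,0,0,12],[0,0,0,1.9,0,0,12],[0,0,0,2.6,0,0,12],[0,0,0,3.3,0,0,12]]]'

```text
time_s: 13.02
tcp_pos: [0.4989, 0.0398, 0.0323]
ee_rot: [[0.996, 0.001, 0.085], [-0.085, -0.0, 0.996], [0.001, -1.0, 0.0]]
wrist_force: [-4.9, 0.9, 4.8]
gripper_width: 0.122
```

```bash
python3 go.py -.0175 .028 .024 0
```

```text
t 13.02 p [0.4989 0.0398 0.0323] rack -0.1072 0.0291 yawrel 0.39 F [-4.9  0.9  4.8] g 0.122
turn [-0.     0.007  0.001] shift cm [ 8.97  0.84 -0.17]
```

Run:
```python
from h import *
crop("side",200,130,330,260,5,"pics/s11.png")
crop("top",165,110,345,245,4,"pics/t11.png")
print(r.sense()["wrist_force"],r.sense()["tcp_pos"])
```

```text
[-0.09053146  0.20685957 -0.2066338 ] [0.50098091 0.04029861 0.03226074]
```

View pics/s11.png

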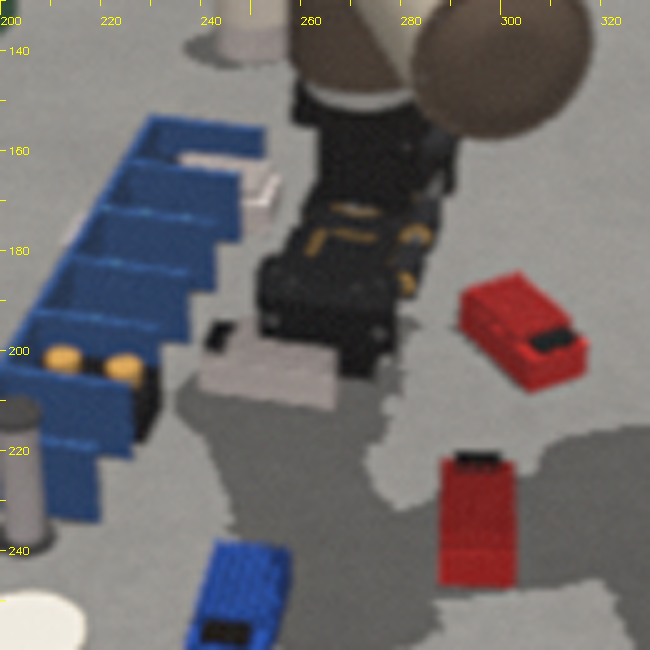

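View pics/t11.png

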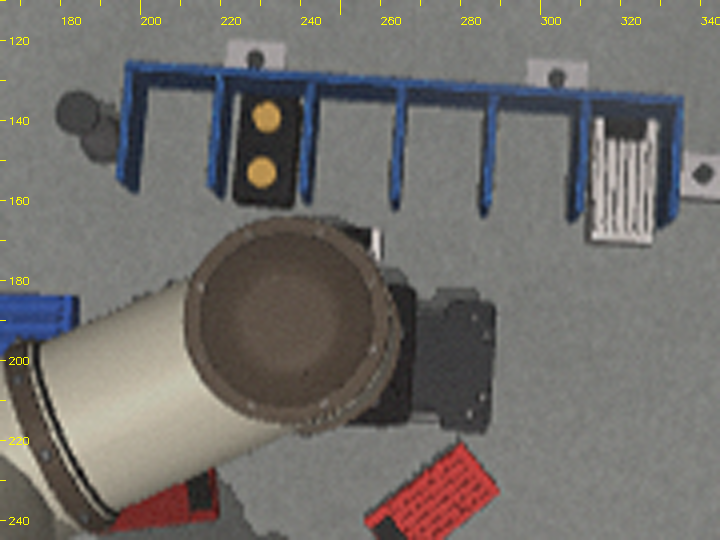

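Emit:
step_arm --moves '[[[0,0,0,-0.4,0,0,12],[0,0,0,-0.5,0.4,0,12],[0,0,0,-0.5,0.8,0,12],[0,0,0,-0.2,0.8,0,12],[0,0,0,0.1,0.8,0,12]]]'

```text
time_s: 13.53
tcp_pos: [0.5005, 0.0402, 0.0238]
ee_rot: [[0.996, 0.004, 0.084], [-0.084, 0.0, 0.997], [0.004, -1.0, 0.001]]
wrist_force: [0.1, -0.8, 1.1]
gripper_width: 0.121
```

Emit:
step_arm --moves '[[[0,0,0,0.4,0,0,12],[0,0,0,0.8,0,0,12],[0,0,0,1.2,0,0,12],[0,0,0,1.6,0,0,12],[0,0,0,1.9,0,0,12]]]'

```text
time_s: 13.95
tcp_pos: [0.52, 0.0386, 0.024]
ee_rot: [[0.996, 0.004, 0.084], [-0.084, 0.001, 0.996], [0.004, -1.0, 0.001]]
wrist_force: [-1.1, 0.4, 0.0]
gripper_width: 0.12
```

```bash
python3 go.py -.0175 .028 .024 0;  python3 - <<'E'
from h import *
crop("side",200,130,330,260,5,"pics/s12.png")
crop("top",165,110,345,245,4,"pics/t12.png")
E
```

```text
t 13.95 p [0.52   0.0386 0.024 ] rack -0.0861 0.0298 yawrel 0.42 F [-1.1  0.4  0. ] g 0.12
turn [-0.001  0.007  0.004] shift cm [ 6.85  0.03 -0.23]
```

View pics/s12.png

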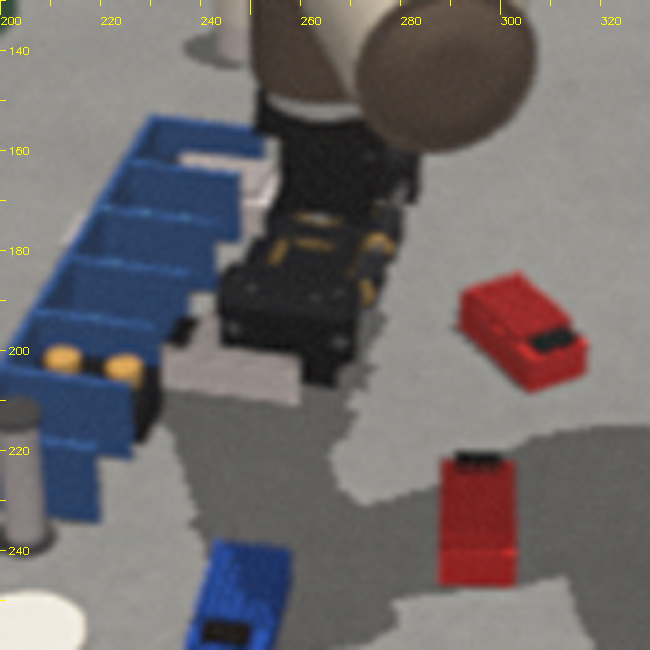

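View pics/t12.png

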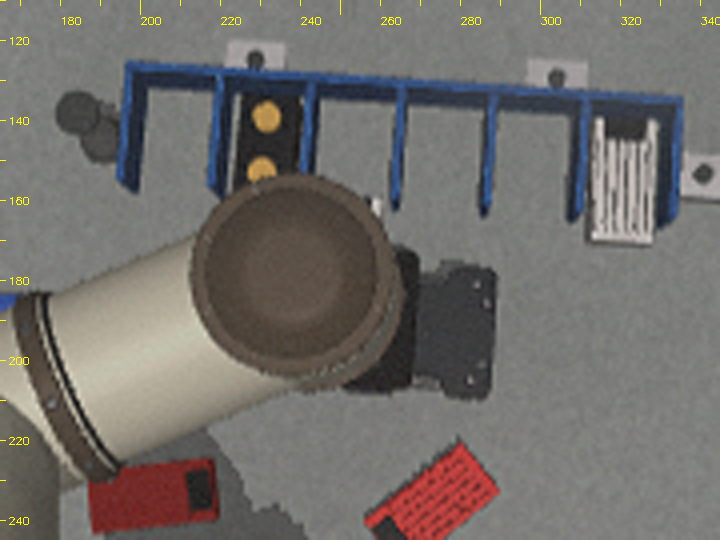

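Emit:
step_arm --moves '[[[0,0,0,0.5,0,0,12],[0,0,0,1.1,0,0,12],[0,0,0,1.7,0,0,12],[0,0,0,2.3,0,0,12],[0,0,0,2.9,0,0,12]]]'

```text
time_s: 14.47
tcp_pos: [0.5489, 0.0361, 0.0242]
ee_rot: [[0.996, 0.004, 0.084], [-0.084, 0.0, 0.996], [0.004, -1.0, 0.001]]
wrist_force: [-2.3, -0.7, 0.7]
gripper_width: 0.121
```

Emit:
step_arm --moves '[[[0,0,0,0.5,0,0,12],[0,0,0,1.1,0,0,12],[0,0,0,1.7,0,0,12],[0,0,0,2.3,0,0,12],[0,0,0,2.8,0,0,12]]]'

```text
time_s: 14.88
tcp_pos: [0.5772, 0.0338, 0.0243]
ee_rot: [[0.996, 0.005, 0.084], [-0.084, 0.001, 0.996], [0.005, -1.0, 0.001]]
wrist_force: [-1.3, 0.1, 0.4]
gripper_width: 0.118
```

```bash
python3 go.py -.0175 .028 .024 0;  python3 - <<'E'
from h import *
crop("side",190,130,320,260,5,"pics/s13.png")
crop("top",165,110,345,245,4,"pics/t13.png")
E
```

```text
t 14.88 p [0.5772 0.0338 0.0243] rack -0.0287 0.0303 yawrel 0.43 F [-1.3  0.1  0.4] g 0.118
turn [-0.001  0.007  0.005] shift cm [ 1.12  0.03 -0.24]
```

View pics/s13.png

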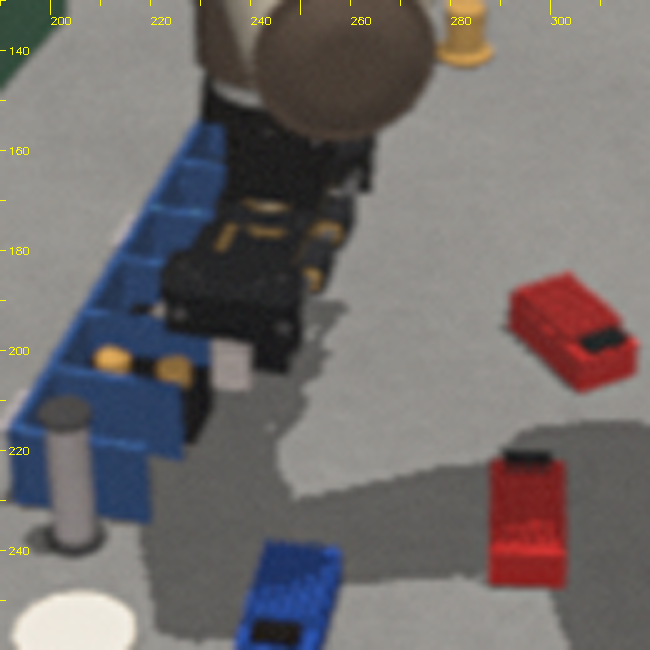

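View pics/t13.png

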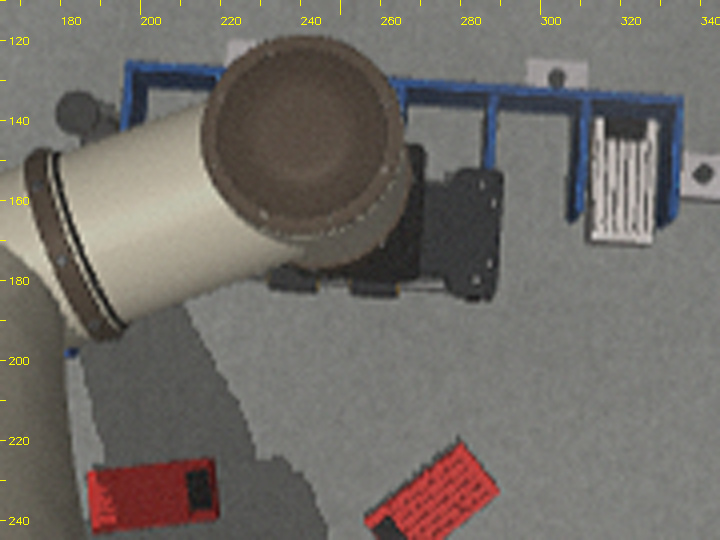

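Emit:
step_arm --moves '[[[0,0,0,0.2,0,0,12],[0,0,0,0.4,0,0,12],[0,0,0,0.6,0,0,12],[0,0,0,0.75,0,0,12],[0,0,0,0.9,0,0,12]]]'

```text
time_s: 15.4
tcp_pos: [0.5847, 0.0329, 0.0245]
ee_rot: [[0.996, 0.003, 0.084], [-0.084, 0.0, 0.996], [0.003, -1.0, 0.001]]
wrist_force: [-4.4, 0.9, 3.6]
gripper_width: 0.121
```

Emit:
step_arm --moves '[[[0,0,0,0.1,0,0,12],[0,0,0,0.2,0,0,12],[0,0,0,0.25,0,0,12],[0,0,0,0.3,0,0,12],[0,0,0,0.3,0,0,12]]]'

```text
time_s: 15.82
tcp_pos: [0.5876, 0.0327, 0.0244]
ee_rot: [[0.996, 0.003, 0.084], [-0.084, 0.0, 0.996], [0.002, -1.0, 0.001]]
wrist_force: [-6.0, -0.5, 4.5]
gripper_width: 0.12
```

Emit:
step_arm --moves '[[[0,0,0,0.05,0,0,12],[0,0,0,0.1,0,0,12],[0,0,0,0.15,0,0,12],[0,0,0,0.2,0,0,12],[0,0,0,0.2,0,0,12]]]'

```text
time_s: 16.23
tcp_pos: [0.5877, 0.0326, 0.0243]
ee_rot: [[0.996, -0.001, 0.085], [-0.085, 0.0, 0.996], [-0.001, -1.0, -0.0]]
wrist_force: [-9.4, 2.7, 7.6]
gripper_width: 0.122
```

```bash
python3 go.py -.0175 .028 .024 0;  python3 - <<'E'
from h import *
crop("side",190,150,290,230,7,"pics/s14.png")
E
```

```text
t 16.23 p [0.5877 0.0326 0.0243] rack -0.0181 0.0301 yawrel 0.39 F [-9.4  2.7  7.6] g 0.122
turn [ 0.     0.007 -0.001] shift cm [ 0.06  0.03 -0.21]
```

View pics/s14.png

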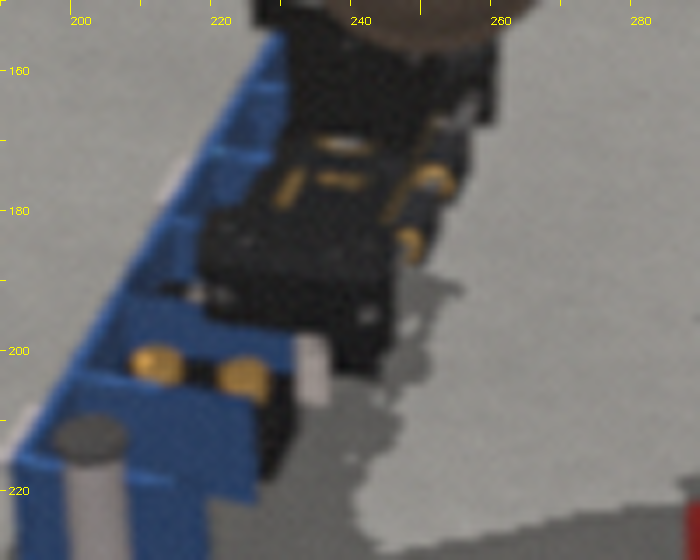

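Emit:
step_arm --moves '[[[0,0,0,0.1,0,0,12],[0,0,0,0.2,0,0,12],[0,0,0,0.2,0,0,12],[0,0,0,0.2,0,0,12],[0,0,0,0.2,0,0,12]]]'

```text
time_s: 16.7
tcp_pos: [0.5878, 0.0325, 0.0242]
ee_rot: [[0.996, -0.005, 0.085], [-0.085, -0.0, 0.996], [-0.005, -1.0, -0.001]]
wrist_force: [-12.7, 4.3, 10.6]
gripper_width: 0.118
```

Emit:
step_arm --moves '[[[0,0,0,-0.2,0,0,12],[0,0,0,-0.5,0,0,12],[0,0,0,-1.5,0,0,12],[0,0,0,-3.5,0,0,12],[0,0,0,-6,-1,0,12]]]'

```text
time_s: 17.12
tcp_pos: [0.5338, 0.0379, 0.033]
ee_rot: [[0.996, 0.007, 0.084], [-0.084, 0.001, 0.996], [0.006, -1.0, 0.002]]
wrist_force: [-0.6, 0.5, 0.5]
gripper_width: 0.12
```

Emit:
step_arm --moves '[[[0,0,0,-1,-2,0,12],[0,0,0,-2,-5,0,12],[0,0,0,-3,-8,0,12],[0,0,0,-4,-11,0,12],[0,0,0,-5,-14,0,12]]]'

```text
time_s: 17.53
tcp_pos: [0.4833, 0.0422, 0.176]
ee_rot: [[0.996, 0.009, 0.084], [-0.084, 0.002, 0.996], [0.009, -1.0, 0.003]]
wrist_force: [0.7, 1.0, 0.2]
gripper_width: 0.117
```

```bash
python3 go.py;  python3 - <<'E'
from h import *
crop("side",190,130,320,260,5,"pics/s15.png")
crop("top",165,110,345,245,4,"pics/t15.png")
E
```

```text
t 17.53 p [0.4833 0.0422 0.176 ] rack -0.123 0.03 yawrel 0.45 F [0.7 1.  0.2] g 0.117
```

View pics/s15.png

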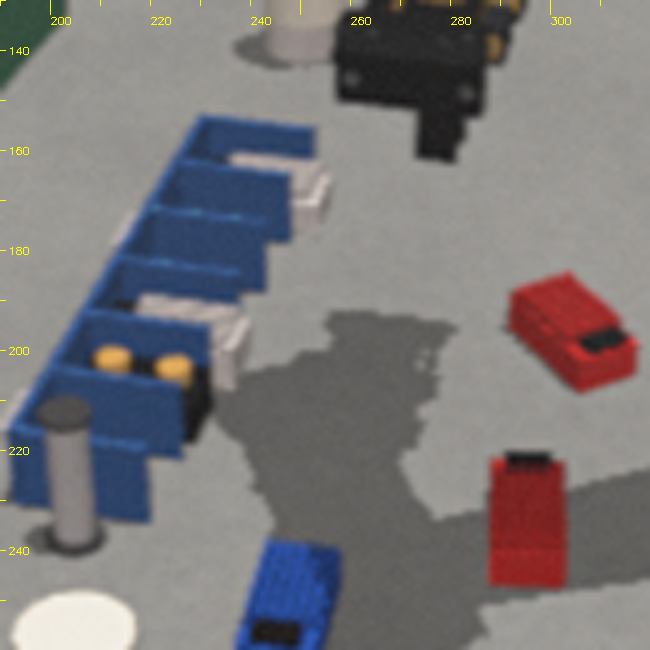

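View pics/t15.png

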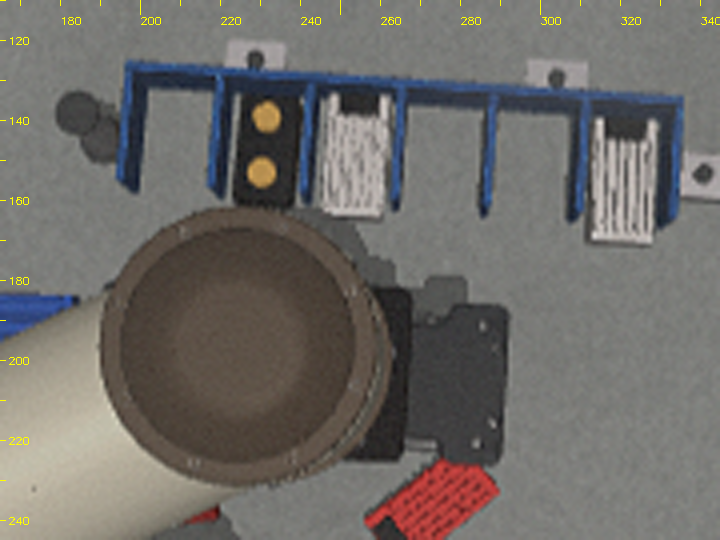

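Run:
```python
from station import r
print(r.finish_job())
```

```text
the job is handed in; nothing more can be done
None
```

The unit is in the third gap, pushed against the back panel. I handed the job in at about 17.6 s of the 59 s allowed; it reports no verdict.

- **Counting:** The round post stands at the rack's left end. With the gripper shut, I touched the tops of divider_1, divider_2 and divider_3, in that order. Each gave a clear contact of about 7 to 9 N with the fingertip at 50 mm, and I cleared the tops by about 15 mm between touches.
- **Pushing:** I slid the unit about 65 mm sideways by its left side, which also squared it to the rack. Then I pushed it from behind with the fingertips low, without gripping it, into the gap between divider_2 and divider_3.
- **Fully home:** The fingers stopped 18.1 mm in front of the mouth line, where 17.5 mm was expected. Pressing on to about 13 N moved them less than 0.2 mm. The last pictures show the unit flat in the gap and sticking out slightly, with the gripper clear.
- **Everything else:** The coil block, stored unit and post look unmoved in the last crops, as do the blue and red units where visible. The bearing, bush, spray can and jar were not fully in those crops, but the arm met no unexpected force.

**Disagreement:** After the sideways push, the camera put the unit about 3.5 mm to the right of where the finger position implied. That was within the 6 mm clearance on each side, so I did not correct it.

**Brief upward force:** Early in the push from behind I saw about 5 N upward. The picture showed the unit flat, so I backed off, lowered the fingertips and pushed on. In the final press it reached 10.6 N.

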